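# Turn the spice tray round in its sloped holder and load the jar

### The arm

A 7-joint arm with a two-finger parallel gripper is mounted at the origin on the work surface. World frame = base frame: x ahead of the robot, y to its left, z up, the work surface at z = 0. Lengths are in mm, angles in rad, forces in N, time in s.
With the tool pointing down it reaches from about 400 to 750 mm from the base axis. Payload 19.5 kg.
Tool frame: the origin (TCP) lies at the very end of the fingers, on their centre line; the grasp point (between the pads) lies 19 mm behind it; x points along the fingers, y is the direction in which the jaws open and shut, and the axes are right-handed (so a half turn about x gives the same grasp; the last joint's range is limited). The gripper opens to 85 mm and grips with 20 to 120 N. Pads are 22 mm wide; open, the fingers measure 114 mm over their backs; the gripper's body (76 mm by 85 mm) begins 54 mm behind the grasp point. The pads swing forward as they close: fully open they stand 13 mm farther back than shut.
Start: joints at [1.222, 0.707, -0.028, 1.485, 0.022, 0.951, -0.075], TCP at [173.648, -548.125, 231.268] pointing down, gripper open.
Joint ranges: [-2.71, 2.71], [-0.32, 2.16], [-1.57, 1.52], [0, 2.45], [-1.46, 4.6], [0, 2.02], [-2.83, 2.83]. Speed limits (rad/s): [1.89, 1.89, 2.57, 2.57, 3.01, 3.01, 3.01].

### API

Orientations are given as a unit quaternion [x, y, z, w].
In Python, from bench import status, camera, ticket, spotter gives the robot as it stands.
- The arm moves only by the shell command python3 -m handwheel 'ROWS' [OPENING]. ROWS is JSON, a list of rows, each an object with "translation": the shift along the tool's x, y, z in mm, a list of three; "rotation": the turn, a rotation vector about the tool's x, y, z in rad, a list of three. In form: [{"translation": [dx, dy, dz], "rotation": [wx, wy, wz]}, ...]. A call has exactly 10 rows; each row is the pose to reach, as a shift and turn from the pose commanded when the call began, along the tool's axes at that moment; what a row does not reach only later rows make up. A row lasts 1/8 s, in which the tool goes at most 62.5 mm and 10.7 degrees, less where a joint would pass 70% of its speed; a pose out of reach is approached as far as the arm can. A call with a gripper value outside its range is refused whole. OPENING is the opening, from 0 (shut) to 1 (fully open), set as the call begins (- or left out, the last holds). The fingers move at their own pace and stop on an object; the grip force is fixed at half the most. Time passes only in rows, so rows that repeat a pose let the fingers close, or fill a call up. It gives the time, the measured TCP pose, the force and the opening at its end, in the units of the state.
- status.get_obs(): the state, without advancing time (a new reading comes with each control period).
- camera(name): name is "scene" or "top"; returns a dict with "pixels" (420x560x3 uint8, red, green, blue), "fx", "fy", "cx", "cy" (pixels), "k1" (the pictures are not rectified: a ray, as slopes to the right and down, at radius r is drawn at 1 + k1 r^2 times it, then the intrinsics apply), "position" and "orientation" of the camera in the world. Camera axes: x right, y down, z forward; pixel columns grow to the right and rows downward; lengths in mm; the calibration is good to about 2 mm. A picture is of the moment at which its call begins. There is no depth.
- ticket.hand_in(): hands the job in, once; it reports no verdict.
Trained networks look in a picture, given as the dict that the camera call returned (one of the last four; its "shot" number tells which), for a name from the list of things; names that differ only in an ending like _2 or _b are one class to them, and where a whole thing is asked for, a point or a joint stands for the part that bears it (a point fixed in the world has none). Each returns a list of dicts, best first, with "confidence" (0 to 1); they miss things now and then, are a little off and sometimes report something else, mostly with a low value. They report only what shows in the picture. A call takes as long as a camera call.
- spotter.look_for(label, picture): "position" ([x, y, z] in mm, in world coordinates, good to about 4 mm: the middle of the surface that is visible of it).
- spotter.trace(label, picture): "pixels" (420x560 bool, what is visible of it).
The state is a dict: "t": time; "joint_positions": joint angles; "joint_velocities": joint speeds; "tau": joint torques, N m; "tcp_pos": TCP position; "orientation": TCP orientation; "force": force on the tool from outside, world axes, zero at the start; "moment": the same for the moment, N m; "opening": opening from 0.0 (shut) to 1.0 (fully open).
Only numpy, scipy, OpenCV 4.12 (cv2) and the standard library are available. Lean on these libraries where they do the work, as an engineer would, in place of code of your own. Each camera call takes 0.05 s, during which the arm holds its last target. There are 200 camera calls.

### The job

The wooden tray in the sloped holder was put in the wrong way round, with its large compartment at the low end. Lift it clear of the holder, turn it end for end and put it back fully home with the large compartment at the high end; then stand the tall slim lidded jar in that large compartment, right down on its floor. Set both down without dropping them, and leave everything else on the worktop where it stands.

Things in the scene. Friction and masses are not known exactly. Their poses are not given: they have to be found in the camera images.
- holder: Dark wood open box, fixed on a stand, sloping 26 degrees. Origin: centre of its inner floor, 65 mm above the worktop. +x runs up the slope to the high end (away from the robot, within 23 degrees), y across, z square to the floor out of the mouth, leaning towards the robot. Inside 170 (x) x 90 (y) mm; walls 8 thick, 40 high, topped by a rim flared 6 mm outwards over 7 mm as lead-in.
- tray_center (a point): Centre of the loose light-wood tray, 25 mm above its underside. Outside 165 (x) x 85 (y) x 50 (z) mm: 2.5 mm play all round in the holder. Walls 5, floor 4 mm; 0.32 kg. z out of its mouth. Its -x end (at the holder's low end at the start) is one large compartment 70 x 75 mm, its +x end two narrow ones 70 x 35. Home, its underside lies on the holder's floor.
- tray_handle (a point): Grip point on the tray's carrying handle, an upright block in the middle of the tray that can be taken either way: 18 mm (along the tray's x) by 40 mm (along its y), rising to 100 mm above the tray's underside, 50 mm above the side walls. This point is on the tray's axis 80 mm above its underside; axes as for the tray.
- tray_large (a point): Point at the centre of the floor (upper face) of the tray's large compartment, 42.5 mm from the tray's middle towards its -x end; axes as for the tray.
- jar_center (a point): Centre, half-way up, of the tall slim jar: white ceramic cylinder 52 mm across with a flat wooden lid of the same width, 100 mm high over all; the lid is the top 20 mm. Stands upright on the worktop, left or right of the holder. z is its axis. About 0.22 kg.
- pot_center (a point): Centre, half-way up, of a bystander: squat lidded ceramic jar, 74 mm across, 70 mm high; not the jar that is wanted. It stands on the other side of the holder. Leave it.
- mill: Bystander: wooden pepper mill, 54 mm across, 150 mm high. Origin: centre of its underside.
- saltbowl: Bystander: terracotta bowl, 90 mm across, 35 mm high. Origin: centre of its underside.
- ramekin: Bystander: white ceramic cup without handle, 90 mm across, 45 mm high. Origin: centre of its underside.
- oil: Bystander: amber glass bottle, 66 mm across, 220 mm high. Origin: centre of its underside.
- spoon: Bystander: wooden spoon lying flat, 220 mm long along its x. Origin: on its underside.
- mug: Bystander: blue mug, 80 mm across, 90 mm high. Origin: centre of its underside.

How it is judged:
By the outcome, as a careful person would: the job done as asked, in the order asked, and still so for the second after the job is handed in, with the robot touching nothing.
It also fails if it takes over 72 s, if anything falls off the work surface, if the arm or the gripper's body presses on something with over 40 N, if the wrist force passes 120 N, or if a joint passes its speed limit or range.

## Working session

There is one attempt and no reset: what is moved stays moved. The work goes in short steps, Python scripts to look and compute and a shell command to move; the robot and the scene stay as the last step left them, time stands still between calls to the robot, and variables do not carry over. Pictures are saved under pics/ and viewed, about 8 in all and at most 12, crops included, and the job is handed in when it is done.

```bash
ls; mkdir -p pics; cat > h.py <<'E'
import numpy as np, cv2
from scipy.spatial.transform import Rotation as R
from bench import status, camera, ticket, spotter
def save(c,f): cv2.imwrite('pics/'+f,cv2.cvtColor(np.asarray(c['pixels']),cv2.COLOR_RGB2BGR))
def K(c): return np.array([[c['fx'],0,c['cx']],[0,c['fy'],c['cy']],[0,0,1.]])
def D(c): return np.array([c['k1'],0,0,0.])
def proj(c,P):
    Rm=R.from_quat(c['orientation']); p=Rm.inv().apply(np.atleast_2d(P)-c['position'])
    s=p[:,:2]/p[:,2:]; s=s*(1+c['k1']*(s**2).sum(1,keepdims=True))
    return s*[c['fx'],c['fy']]+[c['cx'],c['cy']]
def ray(c,uv):
    n=cv2.undistortPoints(np.array([[uv]],float),K(c),D(c))[0,0]
    return R.from_quat(c['orientation']).apply([n[0],n[1],1.])
def at_z(c,uv,z):
    d=ray(c,uv); o=np.array(c['position']); return o+d*(z-o[2])/d[2]
E
python3 - <<'E'
from h import *
o=status.get_obs(); print({k:np.round(v,3) for k,v in o.items()})
cs={}
for n in('scene','top'):
    c=camera(n); save(c,n+'0.png'); print(n,c['position'],c['orientation'],c['fx'],c['k1'],c['shot'])
    for l in ['holder','tray_center','tray_handle','tray_large','jar_center','pot_center','mill','saltbowl','ramekin','oil','spoon','mug']:
        print(l,[(np.round(d['position']),round(d['confidence'],2)) for d in spotter.look_for(l,c)[:2]])
E
```

```text
pics
{'t': np.float64(0.0), 'joint_positions': array([ 1.222,  0.707, -0.028,  1.485,  0.022,  0.951, -0.076]), 'joint_velocities': array([-0.   , -0.   , -0.001, -0.   , -0.001, -0.001, -0.001]), 'tau': array([-1.0000e-03, -8.8322e+01,  1.2340e+00, -2.3617e+01,  1.7000e-02,
        7.0000e-03, -0.0000e+00]), 'tcp_pos': array([ 173.556, -547.899,  230.848]), 'orientation': array([-0.699, -0.108,  0.699, -0.108]), 'force': array([0.213, 0.642, 0.272]), 'moment': array([ 0.004, -0.04 ,  0.003]), 'opening': np.float64(1.002)}
scene [1078.63207287  842.15189964 1132.54718377] [ 0.25343814  0.88851471 -0.36837614 -0.10300357] 464.92474737570325 -0.11461738226300161 1
holder [(array([657.,  45., 110.]), 0.81)]
tray_center [(array([599.,  -3., 113.]), 0.96)]
tray_handle [(array([597.,  -8., 112.]), 0.67)]
tray_large [(array([595.,  -8., 116.]), 0.66), (array([660.,  46., 108.]), 0.18)]
jar_center [(array([553., 264.,  84.]), 0.75), (array([ 516., -284.,   62.]), 0.23)]
pot_center [(array([ 516., -282.,   62.]), 0.68)]
mill [(array([724., 300.,  75.]), 0.92)]
saltbowl [(array([ 717., -284., 
[... 326 characters left out ...]
456.4606424746526 -0.13757433463048785 2
holder [(array([615.,  -6., 108.]), 0.63)]
tray_center [(array([594.,  -2.,  85.]), 0.86)]
tray_handle [(array([595., -10.,  85.]), 0.92)]
tray_large [(array([598.,  -5.,  89.]), 0.82)]
jar_center [(array([534., 246., 105.]), 0.83), (array([ 349., -398.,    8.]), 0.54)]
pot_center [(array([ 500., -300.,   68.]), 0.83)]
mill [(array([706., 281.,  80.]), 0.61)]
saltbowl [(array([ 729., -275.,   20.]), 0.7), (array([ 637., -450.,  148.]), 0.27)]
ramekin [(array([ 347., -402.,    8.]), 0.76)]
oil [(array([ 633., -451.,  146.]), 0.63)]
spoon [(array([383., 484.,  12.]), 0.69), (array([ 348., -398.,    6.]), 0.31)]
mug [(array([ 510., -545.,   38.]), 0.87)]
```

```bash
python3 - <<'E'
from h import *
a=cv2.imread('pics/scene0.png');b=cv2.imread('pics/top0.png')
c=camera('scene');t=camera('top')
u=proj(c,[600,0,100])[0];v=proj(t,[600,0,100])[0];print(u,v)
def crop(im,u,w,h,s):
    x,y=int(u[0]-w/2),int(u[1]-h/2); print(x,y); return cv2.resize(im[y:y+h,x:x+w],None,fx=s,fy=s,interpolation=cv2.INTER_CUBIC)
cv2.imwrite('pics/crops.png',np.hstack([crop(a,u,130,190,3),crop(b,v,130,190,3)]))
E
```

```text
[265.05649707 224.27234986] [273.63230069 191.24134125]
200 129
208 96
```

View pics/scene0.png

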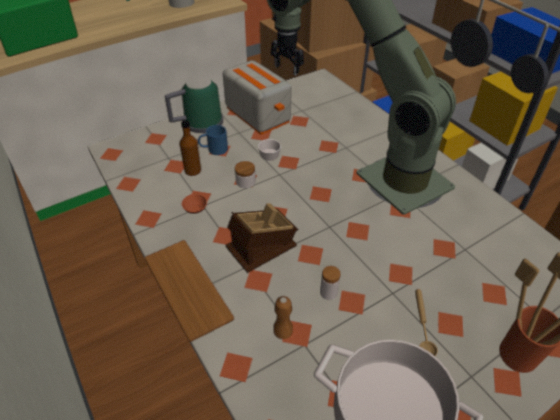

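View pics/crops.png

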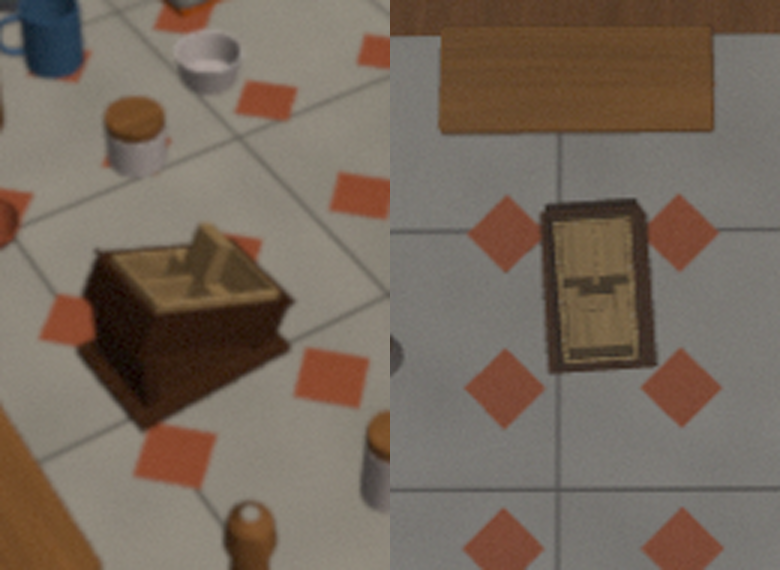

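```bash
cat >> h.py <<'E'
from scipy.optimize import minimize
S=4
def box(a,b): return np.array([[x,y,z] for x in(a[0],b[0]) for y in(a[1],b[1]) for z in(a[2],b[2])],float)
def render(c,hulls):
    m=np.zeros((420*S//2,560*S//2),np.uint8)
    for P in hulls:
        q=cv2.convexHull((proj(c,P)*S/2+S/4-0.5).astype(np.float32)) 
        cv2.fillPoly(m,[np.round(q*16).astype(np.int32)],255,shift=4)
    return cv2.resize(m,(560,420),interpolation=cv2.INTER_AREA)/255.
def hold(p): # x,y,yaw -> rotation, origin
    return R.from_euler('ZY',[p[2],-np.radians(26)]),np.array([p[0],p[1],65.])
def trayh(p):
    r,o=hold(p); return [r.apply(b)+o for b in(box([-82.5,-42.5,47],[82.5,42.5,50]),box([-9,-20,20],[9,20,100]))]
def cyl(p,rad,h):
    a=np.linspace(0,2*np.pi,40); return [np.array([[p[0]+rad*np.cos(t),p[1]+rad*np.sin(t),z] for t in a for z in(0,h)])]
def fit(model,p0,cams,masks,step):
    f=lambda q:sum(np.abs(render(c,model(q))-m).sum()/m.sum() for c,m in zip(cams,masks))
    sim=np.array([p0]+[np.array(p0)+np.eye(len(p0))[i]*step[i] for i in range(len(p0))])
    r=minimize(f,p0,method='Nelder-Mead',options=dict(initial_simplex=sim,xatol=.01,fatol=1e-4)); return r.x,r.fun
E
python3 - <<'E'
from h import *
cs=[camera('scene'),camera('top')]
for l,mod,p0,st in [('tray_center',trayh,[600,0,0],[10,10,.15]),('jar_center',lambda p:cyl(p,26,100),[540,255],[12,12]),('pot_center',lambda p:cyl(p,37,70),[505,-290],[12,12])]:
    ms=[spotter.trace(l,c)[0]['pixels'] for c in cs]
    print(l,[m.sum() for m in ms])
    for k in ([0,1],[0],[1]): print(k,fit(mod,p0,[cs[i] for i in k],[ms[i].astype(float) for i in k],st))
    if l=='tray_center': np.save('tm.npy',ms)
E
```

```text
tray_center [np.int64(963), np.int64(1204)]
[0, 1] (array([ 6.17153407e+02, -6.17525594e+00,  4.80315279e-02]), np.float64(0.13942168622864637))
[0] (array([ 6.17416287e+02, -3.92107631e+00,  4.50556035e-02]), np.float64(0.06540019953983671))
[1] (array([ 6.17498981e+02, -6.96527665e+00,  5.78398047e-02]), np.float64(0.05321151716500554))
jar_center [np.int64(524), np.int64(251)]
[0, 1] (array([537.68410492, 251.58879089]), np.float64(0.3511351987648865))
[0] (array([538.36871338, 255.32913208]), np.float64(0.1656638227810208))
[1] (array([539.09063101, 250.73787975]), np.float64(0.1425201156159675))Traceback (most recent call last):
  File "<stdin>", line 4, in <module>
IndexError: list index out of range
```

```bash
cat >> h.py <<'E'
HP=[617.3,-6.0,0.05]
def target(hp,p,roll): # TCP at point p in holder frame, tool x=-holder z, tool y = holder y turned by roll about tool x
    r,o=hold(hp); m=r.as_matrix()
    T=R.from_matrix(np.c_[-m[:,2],m[:,1],np.cross(-m[:,2],m[:,1])])*R.from_rotvec([roll,0,0])
    return r.apply(p)+o,T
def delta(P,T,verbose=True):
    s=status.get_obs(); q=R.from_quat(s['orientation'])
    d=q.inv().apply(P-s['tcp_pos']); w=(q.inv()*T).as_rotvec()
    print('t%.2f'%s['t'],'trans',d.round(1),'rot',w.round(3),'|d|%.0f |w|%.2f'%(np.linalg.norm(d),np.linalg.norm(w)),'j',s['joint_positions'].round(2),'F',s['force'].round(1),'op %.3f'%s['opening'])
def where(hp=HP):
    s=status.get_obs(); r,o=hold(hp); q=R.from_quat(s['orientation'])
    print('tcp',s['tcp_pos'].round(1),'in holder',r.inv().apply(s['tcp_pos']-o).round(1),'tool x,y in holder',r.inv().apply(q.apply(np.eye(3)[:2])).round(3).tolist())
E
python3 - <<'E'
from h import *
where()
for roll in(0,np.pi): delta(*target(HP,[0,0,160],roll))
E
```

```text
tcp [ 173.7 -548.1  231.3] in holder [-349.7 -519.3  355.6] tool x,y in holder [[-0.438, 0.0, -0.899], [0.228, -0.967, -0.111]]
t1.75 trans [  22.5 -400.6 -518.8] rot [-2.816 -0.084  0.65 ] |d|656 |w|2.89 j [ 1.22  0.71 -0.03  1.48  0.02  0.95 -0.08] F [-0.5 -0.3  0.2] op 0.998
t1.75 trans [  22.5 -400.6 -518.8] rot [0.252 0.451 0.058] |d|656 |w|0.52 j [ 1.22  0.71 -0.03  1.48  0.02  0.95 -0.08] F [-0.5 -0.3  0.2] op 0.998
```

```bash
python3 -m handwheel '[{"translation":[0,-20,-26],"rotation":[0.02,0.04,0]},{"translation":[0,-60,-78],"rotation":[0.05,0.09,0.01]},{"translation":[0,-98,-127],"rotation":[0.08,0.14,0.02]},{"translation":[0,-136,-176],"rotation":[0.1,0.18,0.02]},{"translation":[0,-174,-225],"rotation":[0.13,0.23,0.03]},{"translation":[0,-212,-274],"rotation":[0.15,0.27,0.04]},{"translation":[0,-250,-323],"rotation":[0.17,0.32,0.04]},{"translation":[0,-288,-372],"rotation":[0.2,0.36,0.05]},{"translation":[0,-326,-421],"rotation":[0.22,0.41,0.05]},{"translation":[0,-360,-465],"rotation":[0.25,0.45,0.06]}]' 1; python3 - <<'E'
from h import *
where()
for roll in(np.pi/2,np.pi,-np.pi/2): delta(*target(HP,[0,0,160],roll))
E
```

```text
t: 3.0
tcp_pos: [507.3, -65.9, 231.4]
orientation: [0.847, 0.022, -0.531, 0.015]
force: [1.3, -1.2, -0.2]
opening: 0.998
tcp [507.3 -65.9 231.4] in holder [-28.5 -54.4 199.1] tool x,y in holder [[-0.002, -0.0, -1.0], [0.004, -1.0, 0.0]]
t3.00 trans [ 39.  -54.3 -28.7] rot [-1.567e+00  2.000e-03  1.000e-03] |d|73 |w|1.57 j [ 0.18  0.5  -0.11  2.18 -0.54  0.02 -0.88] F [ 1.3 -1.2 -0.2] op 0.998
t3.00 trans [ 39.  -54.3 -28.7] rot [ 0.004  0.002 -0.   ] |d|73 |w|0.00 j [ 0.18  0.5  -0.11  2.18 -0.54  0.02 -0.88] F [ 1.3 -1.2 -0.2] op 0.998
t3.00 trans [ 39.  -54.3 -28.7] rot [ 1.574e+00  1.000e-03 -2.000e-03] |d|73 |w|1.57 j [ 0.18  0.5  -0.11  2.18 -0.54  0.02 -0.88] F [ 1.3 -1.2 -0.2] op 0.998
```

```bash
python3 -m handwheel '[{"translation":[5,-10,-6],"rotation":[0,0,0]},{"translation":[15,-25,-14],"rotation":[0,0,0]},{"translation":[30,-40,-22],"rotation":[0,0,0]},{"translation":[50,-50,-27],"rotation":[0,0,0]},{"translation":[65,-54,-29],"rotation":[0,0,0]},{"translation":[76,-54,-29],"rotation":[0,0,0]},{"translation":[83,-54,-29],"rotation":[0,0,0]},{"translation":[84,-54,-29],"rotation":[0,0,0]},{"translation":[84,-54,-29],"rotation":[0,0,0]},{"translation":[84,-54,-29],"rotation":[0,0,0]}]' 1; python3 - <<'E'
from h import *
where()
for roll in(np.pi/2,np.pi): delta(*target(HP,[0,0,61],roll))
c=[camera('scene'),camera('top')]
out=[]
for k,C in enumerate(c):
    im=cv2.cvtColor(np.asarray(C['pixels']),cv2.COLOR_RGB2BGR); u=proj(C,[590,-5,140])[0]; x,y=int(u[0]-65),int(u[1]-80)
    im=cv2.resize(im,None,fx=3,fy=3,interpolation=cv2.INTER_CUBIC)
    for P in trayh(HP): cv2.polylines(im,[np.round(3*cv2.convexHull((proj(C,P)).astype(np.float32))+1).astype(int)],True,(0,255,0),1)
    out.append(im[3*y:3*y+480,3*x:3*x+390])
cv2.imwrite('pics/pre.png',np.hstack(out))
E
```

```text
t: 4.25
tcp_pos: [573.6, -11.1, 177.9]
orientation: [0.842, 0.023, -0.539, 0.015]
force: [0.6, -0.3, -0.9]
opening: 1.002
tcp [573.6 -11.1 177.9] in holder [ 10.1  -2.9 120.8] tool x,y in holder [[-0.022, 0.001, -1.0], [0.004, -1.0, -0.001]]
t4.25 trans [60.  -2.8  8.7] rot [-1.566  0.016  0.018] |d|61 |w|1.57 j [-0.02  0.67 -0.01  2.04 -0.98  0.   -0.57] F [ 0.6 -0.3 -0.9] op 1.002
t4.25 trans [60.  -2.8  8.7] rot [0.005 0.022 0.001] |d|61 |w|0.02 j [-0.02  0.67 -0.01  2.04 -0.98  0.   -0.57] F [ 0.6 -0.3 -0.9] op 1.002
```

View pics/pre.png

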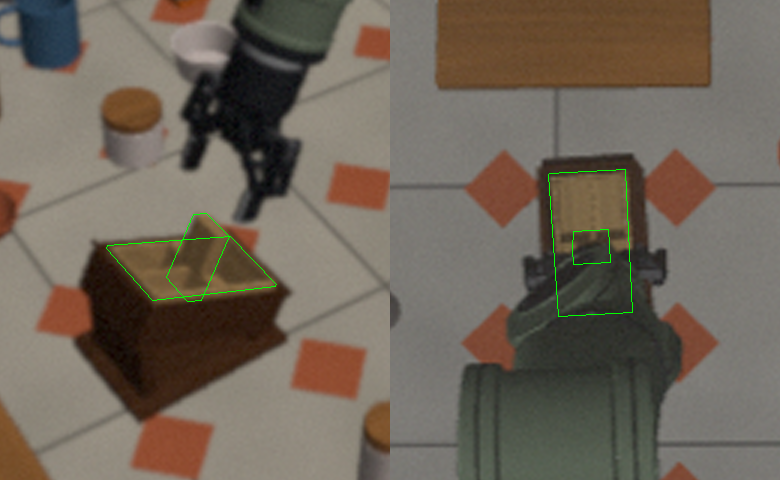

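```bash
python3 -m handwheel '[{"translation":[0,0,0],"rotation":[0,0,0.05]},{"translation":[0,0,0],"rotation":[0,0,0.1]},{"translation":[0,0,0],"rotation":[0,0,0.15]},{"translation":[0,0,0],"rotation":[0,0,0.2]},{"translation":[0,0,0],"rotation":[0,0,0.2]},{"translation":[0,0,0],"rotation":[0,0,0.2]},{"translation":[0,0,0],"rotation":[0,0,0.2]},{"translation":[0,0,0],"rotation":[0,0,0.2]},{"translation":[0,0,0],"rotation":[0,0,0.2]},{"translation":[0,0,0],"rotation":[0,0,0.2]}]' 1; python3 - <<'E'
from h import *
where()
for roll in(0,np.pi/2,np.pi): delta(*target(HP,[0,0,120],roll))
E
```

```text
t: 5.6
tcp_pos: [574.0, -11.0, 178.5]
orientation: [0.84, -0.062, -0.535, 0.069]
force: [0.4, -0.4, -0.7]
opening: 1.0
tcp [574.  -11.  178.5] in holder [ 10.6  -2.9 121.1] tool x,y in holder [[-0.022, -0.198, -0.98], [0.009, -0.98, 0.198]]
t5.60 trans [ 0.7 -3.1 10.6] rot [-3.12   0.311  0.035] |d|11 |w|3.14 j [-0.38  0.71  0.37  2.05 -1.1   0.   -0.61] F [ 0.4 -0.4 -0.7] op 1.000
t5.60 trans [ 0.7 -3.1 10.6] rot [-1.559  0.174 -0.138] |d|11 |w|1.57 j [-0.38  0.71  0.37  2.05 -1.1   0.   -0.61] F [ 0.4 -0.4 -0.7] op 1.000
t5.60 trans [ 0.7 -3.1 10.6] rot [ 0.006  0.022 -0.199] |d|11 |w|0.20 j [-0.38  0.71  0.37  2.05 -1.1   0.   -0.61] F [ 0.4 -0.4 -0.7] op 1.000
```

```bash
python3 -m handwheel '[{"translation":[0,-1,3],"rotation":[0,0.01,-0.07]},{"translation":[0,-2,6],"rotation":[0,0.02,-0.14]},{"translation":[0,-3,9],"rotation":[0,0.022,-0.2]},{"translation":[0,-3,10],"rotation":[0,0.022,-0.2]},{"translation":[0,-3,10],"rotation":[0,0.022,-0.2]},{"translation":[10,-3,10],"rotation":[0,0.022,-0.2]},{"translation":[15,-3,10],"rotation":[0,0.022,-0.2]},{"translation":[15,-3,10],"rotation":[0,0.022,-0.2]},{"translation":[15,-3,10],"rotation":[0,0.022,-0.2]},{"translation":[15,-3,10],"rotation":[0,0.022,-0.2]}]' 1; python3 - <<'E'
from h import *
where()
for roll in(0,np.pi/2,np.pi): delta(*target(HP,[0,0,61],roll))
E
```

```text
t: 6.85
tcp_pos: [580.3, -11.9, 171.7]
orientation: [0.842, 0.024, -0.539, 0.015]
force: [-0.1, 0.5, 1.1]
opening: 0.997
tcp [580.3 -11.9 171.7] in holder [ 13.3  -4.1 112.2] tool x,y in holder [[-0.022, 0.003, -1.0], [0.006, -1.0, -0.003]]
t6.85 trans [51.5 -4.  12.1] rot [-3.135 -0.005  0.035] |d|53 |w|3.14 j [-0.02  0.69 -0.02  2.02 -1.45  0.   -0.09] F [-0.1  0.5  1.1] op 0.997
t6.85 trans [51.5 -4.  12.1] rot [-1.564  0.015  0.02 ] |d|53 |w|1.56 j [-0.02  0.69 -0.02  2.02 -1.45  0.   -0.09] F [-0.1  0.5  1.1] op 0.997
t6.85 trans [51.5 -4.  12.1] rot [0.006 0.022 0.003] |d|53 |w|0.02 j [-0.02  0.69 -0.02  2.02 -1.45  0.   -0.09] F [-0.1  0.5  1.1] op 0.997
```

```bash
python3 -m handwheel '[{"translation":[0,0,0],"rotation":[-0.18,0,0]},{"translation":[0,0,0],"rotation":[-0.36,0,0]},{"translation":[0,0,0],"rotation":[-0.54,0,0]},{"translation":[0,0,0],"rotation":[-0.72,0,0]},{"translation":[0,0,0],"rotation":[-0.9,0,0]},{"translation":[0,0,0],"rotation":[-1.08,0,0]},{"translation":[0,0,0],"rotation":[-1.26,0,0]},{"translation":[0,0,0],"rotation":[-1.44,0,0]},{"translation":[0,0,0],"rotation":[-1.62,0,0]},{"translation":[0,0,0],"rotation":[-1.8,0,0]}]' 1; python3 - <<'E'
from h import *
where()
for roll in(0,np.pi/2,np.pi): delta(*target(HP,[0,0,120],roll))
E
```

```text
t: 8.1
tcp_pos: [580.3, -11.9, 171.7]
orientation: [0.509, 0.438, -0.315, 0.67]
force: [-0.3, 0.2, -0.3]
opening: 1.0
tcp [580.3 -11.9 171.7] in holder [ 13.3  -4.  112.2] tool x,y in holder [[-0.022, 0.003, -1.0], [0.971, 0.239, -0.021]]
t8.10 trans [ -7.4 -12.1  -7.1] rot [-1.33  -0.021  0.012] |d|16 |w|1.33 j [-0.02  0.69 -0.02  2.03 -1.07  0.    1.33] F [-0.3  0.2 -0.3] op 1.000
t8.10 trans [ -7.4 -12.1  -7.1] rot [ 0.241 -0.006  0.022] |d|16 |w|0.24 j [-0.02  0.69 -0.02  2.03 -1.07  0.    1.33] F [-0.3  0.2 -0.3] op 1.000
t8.10 trans [ -7.4 -12.1  -7.1] rot [1.812 0.013 0.022] |d|16 |w|1.81 j [-0.02  0.69 -0.02  2.03 -1.07  0.    1.33] F [-0.3  0.2 -0.3] op 1.000
```

```bash
for i in 1; do python3 -m handwheel '[{"translation":[0,0,0],"rotation":[-0.185,0,0]},{"translation":[0,0,0],"rotation":[-0.37,0,0]},{"translation":[0,0,0],"rotation":[-0.555,0,0]},{"translation":[0,0,0],"rotation":[-0.74,0,0]},{"translation":[0,0,0],"rotation":[-0.925,0,0]},{"translation":[0,0,0],"rotation":[-1.11,0,0]},{"translation":[0,0,0],"rotation":[-1.295,0,0]},{"translation":[0,0,0],"rotation":[-1.48,0,0]},{"translation":[0,0,0],"rotation":[-1.665,0,0]},{"translation":[0,0,0],"rotation":[-1.85,0,0]}]' 1
python3 -c "
from h import *
where();delta(*target(HP,[0,0,120],0))"
python3 -m handwheel '[{"translation":[0,0,0],"rotation":[-0.185,0,0]},{"translation":[0,0,0],"rotation":[-0.37,0,0]},{"translation":[0,0,0],"rotation":[-0.555,0,0]},{"translation":[0,0,0],"rotation":[-0.74,0,0]},{"translation":[0,0,0],"rotation":[-0.925,0,0]},{"translation":[0,0,0],"rotation":[-1.11,0,0]},{"translation":[0,0,0],"rotation":[-1.295,0,0]},{"translation":[0,0,0],"rotation":[-1.48,0,0]},{"translation":[0,0,0],"rotation":[-1.665,0,0]},{"translation":[0,0,0],"rotation":[-1.85,0,0]}]' 1; done; python3 - <<'E'
from h import *
where()
for roll in(0,np.pi/2,np.pi): delta(*target(HP,[0,0,120],roll))
E
```

```text
t: 9.35
tcp_pos: [580.3, -11.9, 171.7]
orientation: [-0.229, 0.515, 0.16, 0.81]
force: [-0.7, 0.4, -0.8]
opening: 1.002
tcp [580.3 -11.9 171.7] in holder [ 13.3  -4.  112.3] tool x,y in holder [[-0.023, 0.003, -1.0], [-0.496, 0.868, 0.014]]
t9.35 trans [-7.4 10.2 -9.7] rot [ 0.52  -0.021 -0.009] |d|16 |w|0.52 j [-0.02  0.69 -0.02  2.03 -0.71  0.    2.82] F [-0.7  0.4 -0.8] op 1.002
t: 10.6
tcp_pos: [580.5, -11.9, 172.0]
orientation: [0.785, -0.182, -0.508, -0.305]
force: [-0.4, -0.8, 0.1]
opening: 1.0
tcp [580.5 -11.9 172. ] in holder [ 13.6  -4.  112.4] tool x,y in holder [[-0.023, 0.003, -1.0], [-0.697, -0.717, 0.014]]
t10.60 trans [-7.3  6.7 12.7] rot [ 2.37  -0.007 -0.029] |d|16 |w|2.37 j [-0.02  0.69 -0.02  2.03  1.14 -0.    2.82] F [-0.4 -0.8  0.1] op 1.000
t10.60 trans [-7.3  6.7 12.7] rot [-2.342  0.025  0.015] |d|16 |w|2.34 j [-0.02  0.69 -0.02  2.03  1.14 -0.    2.82] F [-0.4 -0.8  0.1] op 1.000
t10.60 trans [-7.3  6.7 12.7] rot [-0.771  0.023 -0.006] |d|16 |w|0.77 j [-0.02  0.69 -0.02  2.03  1.14 -0.    2.82] F [-0.4 -0.8  0.1] op 1.000
```

```bash
python3 -m handwheel '[{"translation":[0,0,0],"rotation":[-0.185,0,0]},{"translation":[0,0,0],"rotation":[-0.37,0,0]},{"translation":[0,0,0],"rotation":[-0.555,0,0]},{"translation":[0,0,0],"rotation":[-0.74,0,0]},{"translation":[0,0,0],"rotation":[-0.925,0,0]},{"translation":[0,0,0],"rotation":[-1.11,0,0]},{"translation":[0,0,0],"rotation":[-1.295,0,0]},{"translation":[0,0,0],"rotation":[-1.48,0,0]},{"translation":[0,0,0],"rotation":[-1.665,0,0]},{"translation":[0,0,0],"rotation":[-1.85,0,0]}]' 1; python3 - <<'E'
from h import *
where()
for roll in(0,np.pi/2,np.pi,-np.pi/2): delta(*target(HP,[0,0,115],roll))
E
```

```text
t: 11.85
tcp_pos: [580.4, -11.8, 171.8]
orientation: [0.716, 0.296, -0.451, 0.443]
force: [0.1, -0.6, 0.6]
opening: 0.999
tcp [580.4 -11.8 171.8] in holder [ 13.4  -4.  112.3] tool x,y in holder [[-0.023, 0.003, -1.0], [0.881, -0.472, -0.021]]
t11.85 trans [ -2.4 -13.8   2.8] rot [-2.063 -0.017  0.021] |d|14 |w|2.06 j [-0.02  0.69 -0.02  2.03  2.99  0.    2.82] F [ 0.1 -0.6  0.6] op 0.999
t11.85 trans [ -2.4 -13.8   2.8] rot [-0.492  0.003  0.023] |d|14 |w|0.49 j [-0.02  0.69 -0.02  2.03  2.99  0.    2.82] F [ 0.1 -0.6  0.6] op 0.999
t11.85 trans [ -2.4 -13.8   2.8] rot [1.079 0.019 0.015] |d|14 |w|1.08 j [-0.02  0.69 -0.02  2.03  2.99  0.    2.82] F [ 0.1 -0.6  0.6] op 0.999
t11.85 trans [ -2.4 -13.8   2.8] rot [ 2.65   0.031 -0.003] |d|14 |w|2.65 j [-0.02  0.69 -0.02  2.03  2.99  0.    2.82] F [ 0.1 -0.6  0.6] op 0.999
```

```bash
python3 -m handwheel '[{"translation":[-1,-5,1],"rotation":[0,0.003,0.007]},{"translation":[-2,-10,2],"rotation":[0,0.006,0.015]},{"translation":[-2,-14,3],"rotation":[0,0.008,0.022]},{"translation":[-2,-14,3],"rotation":[0.18,0.01,0.021]},{"translation":[-2,-14,3],"rotation":[0.36,0.012,0.02]},{"translation":[-2,-14,3],"rotation":[0.54,0.014,0.019]},{"translation":[-2,-14,3],"rotation":[0.72,0.016,0.018]},{"translation":[-2,-14,3],"rotation":[0.9,0.017,0.017]},{"translation":[-2,-14,3],"rotation":[1.08,0.019,0.015]},{"translation":[-2,-14,3],"rotation":[1.26,0.021,0.013]}]' 1; python3 - <<'E'
from h import *
where()
delta(*target(HP,[0,0,61],-np.pi/2))
E
```

```text
t: 13.1
tcp_pos: [566.5, -8.7, 167.7]
orientation: [0.845, -0.031, -0.529, -0.069]
force: [0.2, -0.1, 0.5]
opening: 1.002
tcp [566.5  -8.7 167.7] in holder [ -0.7  -0.2 114.6] tool x,y in holder [[-0.0, -0.0, -1.0], [-0.193, -0.981, 0.0]]
t13.10 trans [53.6 -0.3 -0.6] rot [ 1.376 -0.    -0.   ] |d|54 |w|1.38 j [ 0.05  0.68 -0.15  2.1   2.36  0.13  2.18] F [ 0.2 -0.1  0.5] op 1.002
```

```bash
python3 -m handwheel '[{"translation":[3,0,0],"rotation":[0.16,0,0]},{"translation":[9,0,0],"rotation":[0.32,0,0]},{"translation":[15,0,0],"rotation":[0.48,0,0]},{"translation":[22,0,0],"rotation":[0.64,0,0]},{"translation":[29,0,0],"rotation":[0.8,0,0]},{"translation":[36,0,0],"rotation":[0.96,0,0]},{"translation":[43,0,0],"rotation":[1.12,0,0]},{"translation":[49,0,0],"rotation":[1.26,0,0]},{"translation":[53,0,0],"rotation":[1.376,0,0]},{"translation":[53.5,0,0],"rotation":[1.376,0,0]}]' 1; python3 - <<'E'
from h import *
where()
delta(*target(HP,[0,0,61],-np.pi/2))
out=[]
for C in [camera('scene'),camera('top')]:
    im=cv2.cvtColor(np.asarray(C['pixels']),cv2.COLOR_RGB2BGR); u=proj(C,[590,-5,140])[0]; x,y=int(u[0]-65),int(u[1]-80)
    out.append(cv2.resize(im[y:y+160,x:x+130],None,fx=3,fy=3,interpolation=cv2.INTER_CUBIC))
cv2.imwrite('pics/sense.png',np.hstack(out))
E
```

```text
t: 14.35
tcp_pos: [589.8, -7.7, 119.2]
orientation: [0.611, -0.359, -0.391, -0.588]
force: [1.0, 0.1, 0.8]
opening: 1.003
tcp [589.8  -7.7 119.2] in holder [-1.  -0.4 60.8] tool x,y in holder [[-0.001, -0.0, -1.0], [-1.0, -0.007, 0.001]]
t14.35 trans [-0.2 -1.   0.4] rot [ 0.007 -0.    -0.001] |d|1 |w|0.01 j [ 0.27  0.85 -0.56  2.05  1.95  0.43  1.29] F [1.  0.1 0.8] op 1.003
```

View pics/sense.png

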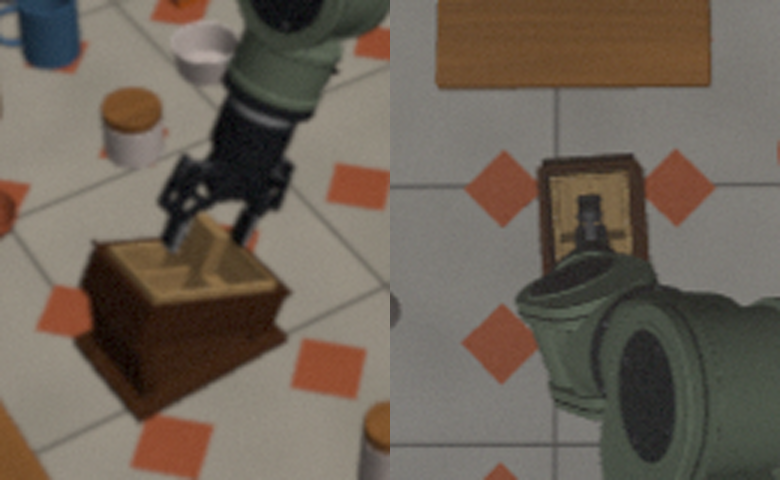

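```bash
python3 -m handwheel '[{"translation":[0,0,0],"rotation":[0.005,0,0]},{"translation":[0,0,0],"rotation":[0.007,0,0]},{"translation":[0,0,0],"rotation":[0.007,0,0]},{"translation":[0,0,0],"rotation":[0.007,0,0]},{"translation":[0,0,0],"rotation":[0.007,0,0]},{"translation":[0,0,0],"rotation":[0.007,0,0]},{"translation":[0,0,0],"rotation":[0.007,0,0]},{"translation":[0,0,0],"rotation":[0.007,0,0]},{"translation":[0,0,0],"rotation":[0.007,0,0]},{"translation":[0,0,0],"rotation":[0.007,0,0]}]' 0; python3 - <<'E'
from h import *
where()
delta(*target(HP,[0,0,61],-np.pi/2)); print(status.get_obs()['moment'].round(2),hold(HP)[0].inv().apply(status.get_obs()['force']))
E
```

```text
t: 15.7
tcp_pos: [590.2, -7.3, 119.9]
orientation: [0.609, -0.359, -0.39, -0.59]
force: [-4.2, -0.7, 5.9]
opening: 0.205
tcp [590.2  -7.3 119.9] in holder [-0.4  0.1 61.2] tool x,y in holder [[0.0, 0.001, -1.0], [-1.0, -0.001, -0.0]]
t15.70 trans [ 0.2 -0.4 -0.1] rot [0.001 0.001 0.   ] |d|0 |w|0.00 j [ 0.27  0.85 -0.56  2.05  1.95  0.43  1.29] F [-4.2 -0.7  5.9] op 0.205
[-0.07  0.8   0.03] [-1.18430571 -0.51218918  7.13931506]
```

```bash
python3 -m handwheel '[{"translation":[0,0,0],"rotation":[0,0,0]},{"translation":[0,0,0],"rotation":[0,0,0]},{"translation":[0,0,0],"rotation":[0.18,0,0]},{"translation":[0,0,0],"rotation":[0.36,0,0]},{"translation":[0,0,0],"rotation":[0.54,0,0]},{"translation":[0,0,0],"rotation":[0.72,0,0]},{"translation":[0,0,0],"rotation":[0.9,0,0]},{"translation":[0,0,0],"rotation":[1.08,0,0]},{"translation":[0,0,0],"rotation":[1.26,0,0]},{"translation":[0,0,0],"rotation":[1.44,0,0]}]' 1
python3 -m handwheel '[{"translation":[0,0,0],"rotation":[0.13,0,0]},{"translation":[0,0,0],"rotation":[0.13,0,0]},{"translation":[0,0,0],"rotation":[0.13,0,0]},{"translation":[0,0,0],"rotation":[0.13,0,0]},{"translation":[0,0,0],"rotation":[0.13,0,0]},{"translation":[0,0,0],"rotation":[0.13,0,0]},{"translation":[0,0,0],"rotation":[0.13,0,0]},{"translation":[0,0,0],"rotation":[0.13,0,0]},{"translation":[0,0,0],"rotation":[0.13,0,0]},{"translation":[0,0,0],"rotation":[0.13,0,0]}]' 0
python3 - <<'E'
from h import *
where()
delta(*target(HP,[0,0,61],0));delta(*target(HP,[0,0,61],-np.pi/2)); print(status.get_obs()['moment'].round(2),hold(HP)[0].inv().apply(status.get_obs()['force']))
E
```

```text
t: 16.95
tcp_pos: [590.3, -7.4, 119.7]
orientation: [-0.066, 0.527, 0.055, 0.845]
force: [0.1, 0.6, 0.2]
opening: 1.001
t: 18.2
tcp_pos: [590.2, -7.4, 119.8]
orientation: [-0.014, 0.53, 0.022, 0.848]
force: [-4.7, -2.5, 4.7]
opening: 0.463
tcp [590.2  -7.4 119.8] in holder [-0.4 -0.  61.1] tool x,y in holder [[0.0, 0.0, -1.0], [-0.002, 1.0, 0.0]]
t18.20 trans [0.1 0.  0.4] rot [ 0.002  0.    -0.   ] |d|0 |w|0.00 j [ 0.45  0.95 -0.93  2.05  1.81  0.72 -0.08] F [-4.7 -2.5  4.7] op 0.463
t18.20 trans [0.1 0.  0.4] rot [-1.569  0.    -0.   ] |d|0 |w|1.57 j [ 0.45  0.95 -0.93  2.05  1.81  0.72 -0.08] F [-4.7 -2.5  4.7] op 0.463
[-0.34  0.91  0.07] [-2.24629048 -2.29700689  6.37864411]
```

```bash
python3 -m handwheel '[{"translation":[-3,0,0],"rotation":[0,0,0]},{"translation":[-9,0,0],"rotation":[0,0,0]},{"translation":[-17,0,0],"rotation":[0,0,0]},{"translation":[-26,0,0],"rotation":[0,0,0]},{"translation":[-35,0,0],"rotation":[0,0,0]},{"translation":[-44,0,0],"rotation":[0,0,0]},{"translation":[-52,0,0],"rotation":[0,0,0]},{"translation":[-58,0,0],"rotation":[0,0,0]},{"translation":[-61,0,0],"rotation":[0,0,0]},{"translation":[-61,0,0],"rotation":[0,0,0]}]' 0; python3 - <<'E'
from h import *
where()
delta(*target(HP,[-.4,0,122],-np.pi/2))
out=[]
for C in [camera('scene'),camera('top')]:
    im=cv2.cvtColor(np.asarray(C['pixels']),cv2.COLOR_RGB2BGR); u=proj(C,[590,-5,140])[0]; x,y=int(u[0]-65),int(u[1]-80)
    out.append(cv2.resize(im[y:y+160,x:x+130],None,fx=3,fy=3,interpolation=cv2.INTER_CUBIC))
cv2.imwrite('pics/lift.png',np.hstack(out))
E
```

```text
t: 19.45
tcp_pos: [563.6, -8.8, 174.7]
orientation: [-0.014, 0.53, 0.022, 0.848]
force: [0.8, 0.5, -3.9]
opening: 0.462
tcp [563.6  -8.8 174.7] in holder [-3.000e-01 -1.000e-01  1.221e+02] tool x,y in holder [[0.0, 0.0, -1.0], [-0.002, 1.0, 0.0]]
t19.45 trans [ 0.1  0.1 -0.1] rot [-1.569e+00  1.000e-03  0.000e+00] |d|0 |w|1.57 j [ 0.48  0.82 -0.96  2.09  1.66  0.67  0.  ] F [ 0.8  0.5 -3.9] op 0.462
```

View pics/lift.png

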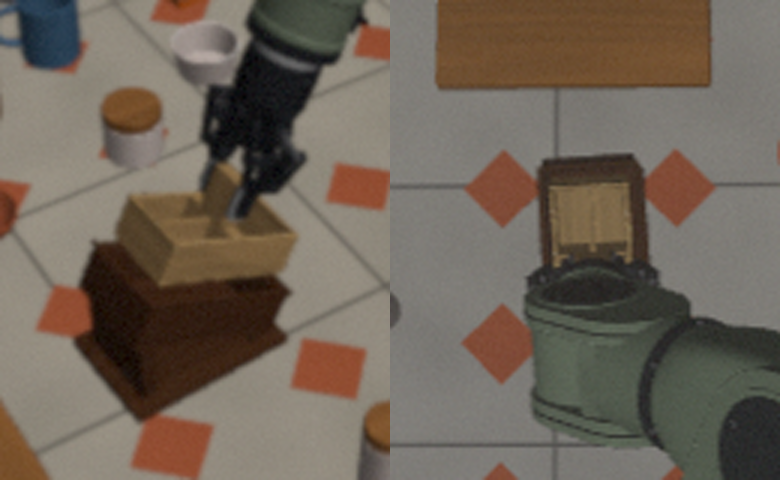

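```bash
python3 -m handwheel '[{"translation":[-3,0,0],"rotation":[-0.06,0,0]},{"translation":[-6,0,0],"rotation":[-0.2,0,0]},{"translation":[-8,0,0],"rotation":[-0.37,0,0]},{"translation":[-8,0,0],"rotation":[-0.55,0,0]},{"translation":[-8,0,0],"rotation":[-0.73,0,0]},{"translation":[-8,0,0],"rotation":[-0.91,0,0]},{"translation":[-8,0,0],"rotation":[-1.09,0,0]},{"translation":[-8,0,0],"rotation":[-1.27,0,0]},{"translation":[-8,0,0],"rotation":[-1.43,0,0]},{"translation":[-8,0,0],"rotation":[-1.57,0,0]}]' 0
python3 -m handwheel '[{"translation":[0,0,0],"rotation":[-0.15,0,0]},{"translation":[0,0,0],"rotation":[-0.32,0,0]},{"translation":[0,0,0],"rotation":[-0.5,0,0]},{"translation":[0,0,0],"rotation":[-0.68,0,0]},{"translation":[0,0,0],"rotation":[-0.86,0,0]},{"translation":[0,0,0],"rotation":[-1.04,0,0]},{"translation":[0,0,0],"rotation":[-1.22,0,0]},{"translation":[0,0,0],"rotation":[-1.38,0,0]},{"translation":[0,0,0],"rotation":[-1.5,0,0]},{"translation":[0,0,0],"rotation":[-1.57,0,0]}]' 0
python3 - <<'E'
from h import *
where()
delta(*target(HP,[-.4,0,122],np.pi))
E
```

```text
t: 20.8
tcp_pos: [560.1, -8.8, 181.5]
orientation: [0.61, -0.358, -0.391, -0.588]
force: [0.0, -0.1, -4.3]
opening: 0.462
t: 22.05
tcp_pos: [560.0, -8.3, 181.8]
orientation: [0.848, 0.023, -0.53, 0.015]
force: [0.8, 0.2, -4.1]
opening: 0.462
tcp [560.   -8.3 181.8] in holder [ -0.4   0.6 130.1] tool x,y in holder [[-0.0, 0.001, -1.0], [0.005, -1.0, -0.001]]
t22.05 trans [8.1 0.6 0. ] rot [0.005 0.    0.001] |d|8 |w|0.00 j [ 0.11  0.65 -0.25  2.1   1.94  0.16  2.81] F [ 0.8  0.2 -4.1] op 0.462
```

```bash
python3 -m handwheel '[{"translation":[2,0.3,0],"rotation":[0.005,0,0.001]},{"translation":[7,0.6,0],"rotation":[0.005,0,0.001]},{"translation":[13,0.6,0],"rotation":[0.005,0,0.001]},{"translation":[18,0.6,0],"rotation":[0.005,0,0.001]},{"translation":[22,0.6,0],"rotation":[0.005,0,0.001]},{"translation":[25,0.6,0],"rotation":[0.005,0,0.001]},{"translation":[28,0.6,0],"rotation":[0.005,0,0.001]},{"translation":[31,0.6,0],"rotation":[0.005,0,0.001]},{"translation":[34,0.6,0],"rotation":[0.005,0,0.001]},{"translation":[36,0.6,0],"rotation":[0.005,0,0.001]}]' 0
python3 - <<'E'
from h import *
where()
delta(*target(HP,[-.4,0,61],np.pi));s=status.get_obs();r=hold(HP)[0].inv(); print(r.apply(s['moment']).round(2),r.apply(s['force']).round(1))
E
```

```text
t: 23.3
tcp_pos: [576.0, -8.6, 149.3]
orientation: [0.848, 0.02, -0.53, 0.011]
force: [-0.0, 0.2, -3.0]
opening: 0.462
tcp [576.   -8.6 149.3] in holder [-0.3 -0.6 93.9] tool x,y in holder [[0.0, -0.001, -1.0], [-0.005, -1.0, 0.001]]
t23.30 trans [32.9 -0.6  0.1] rot [-0.005 -0.    -0.001] |d|33 |w|0.00 j [ 0.17  0.74 -0.36  2.08  2.02  0.27  2.74] F [-0.   0.2 -3. ] op 0.462
[-0.07  0.86 -0.02] [-1.3  0.2 -2.7]
```

```bash
python3 -m handwheel '[{"translation":[3,-0.6,0],"rotation":[-0.005,0,-0.001]},{"translation":[8,-0.6,0],"rotation":[-0.005,0,-0.001]},{"translation":[13,-0.6,0],"rotation":[-0.005,0,-0.001]},{"translation":[18,-0.6,0],"rotation":[-0.005,0,-0.001]},{"translation":[22,-0.6,0],"rotation":[-0.005,0,-0.001]},{"translation":[25,-0.6,0],"rotation":[-0.005,0,-0.001]},{"translation":[28,-0.6,0],"rotation":[-0.005,0,-0.001]},{"translation":[30,-0.6,0],"rotation":[-0.005,0,-0.001]},{"translation":[31.5,-0.6,0],"rotation":[-0.005,0,-0.001]},{"translation":[32.2,-0.6,0],"rotation":[-0.005,0,-0.001]}]' 0
python3 - <<'E'
from h import *
where()
delta(*target(HP,[-.4,0,61],np.pi));s=status.get_obs();r=hold(HP)[0].inv(); print(r.apply(s['moment']).round(2),r.apply(s['force']).round(1))
E
```

```text
t: 24.55
tcp_pos: [590.0, -7.4, 120.5]
orientation: [0.848, 0.021, -0.53, 0.013]
force: [-0.0, 0.3, -4.0]
opening: 0.46
tcp [590.   -7.4 120.5] in holder [-0.3 -0.  61.8] tool x,y in holder [[0.0, 0.0, -1.0], [0.0, -1.0, -0.0]]
t24.55 trans [ 0.8 -0.   0.1] rot [ 0. -0.  0.] |d|1 |w|0.00 j [ 0.19  0.82 -0.41  2.05  2.08  0.33  2.7 ] F [-0.   0.3 -4. ] op 0.460
[-0.01  0.81 -0.02] [-1.7  0.3 -3.5]
```

```bash
python3 -m handwheel '[{"translation":[0.3,0,0],"rotation":[0,0,0]},{"translation":[0.6,0,0],"rotation":[0,0,0]},{"translation":[0.8,0,0],"rotation":[0,0,0]},{"translation":[1,0,0],"rotation":[0,0,0]},{"translation":[1.2,0,0],"rotation":[0,0,0]},{"translation":[1.4,0,0],"rotation":[0,0,0]},{"translation":[1.4,0,0],"rotation":[0,0,0]},{"translation":[1.4,0,0],"rotation":[0,0,0]},{"translation":[1.4,0,0],"rotation":[0,0,0]},{"translation":[1.4,0,0],"rotation":[0,0,0]}]' 0
python3 - <<'E'
from h import *
where();s=status.get_obs();r=hold(HP)[0].inv(); print(r.apply(s['moment']).round(2),r.apply(s['force']).round(1))
E
```

```text
t: 25.8
tcp_pos: [590.3, -7.4, 119.8]
orientation: [0.848, 0.021, -0.53, 0.013]
force: [-11.6, -3.4, 14.2]
opening: 0.459
tcp [590.3  -7.4 119.8] in holder [-0.3 -0.1 61.1] tool x,y in holder [[0.0, 0.0, -1.0], [0.0, -1.0, -0.0]]
[ 0.09  1.44 -0.02] [-4.4 -2.8 18. ]
```

```bash
python3 -m handwheel '[{"translation":[0,0,0],"rotation":[0,0,0]},{"translation":[0,0,0],"rotation":[0,0,0]},{"translation":[0,0,0],"rotation":[0,0,0]},{"translation":[0,0,0],"rotation":[0,0,0]},{"translation":[-6,0,0],"rotation":[0,0,0]},{"translation":[-20,0,0],"rotation":[0,0,0]},{"translation":[-36,0,0],"rotation":[0.05,0,0]},{"translation":[-52,0,0],"rotation":[0.15,0,0]},{"translation":[-64,0,0],"rotation":[0.3,0,0]},{"translation":[-70,0,0],"rotation":[0.48,0,0]}]' 1
python3 - <<'E'
from h import *
where()
V=R.from_matrix(np.array([[0,0,-1],[0,1,0],[1,0,0.]]).T)  # rows: tool x,y,z in world
print(V.apply(np.eye(3)))
for z in(190,58): delta(np.array([538,252,z]),V)
c=[camera('scene'),camera('top')]
for l in('tray_center','holder'):
    for C in c: print(l,[(np.round(d['position']),round(d['confidence'],2)) for d in spotter.look_for(l,C)[:1]])
im=[]
for C in c:
    i=cv2.cvtColor(np.asarray(C['pixels']),cv2.COLOR_RGB2BGR); u=proj(C,[590,-5,110])[0]; x,y=int(u[0]-65),int(u[1]-80)
    im.append(cv2.resize(i[y:y+160,x:x+130],None,fx=3,fy=3,interpolation=cv2.INTER_CUBIC))
cv2.imwrite('pics/home.png',np.hstack(im))
E
```

```text
t: 27.05
tcp_pos: [559.6, -8.7, 183.7]
orientation: [0.827, -0.106, -0.519, -0.191]
force: [0.3, -0.5, -1.2]
opening: 1.0
tcp [559.6  -8.7 183.7] in holder [1.00e-01 2.00e-01 1.32e+02] tool x,y in holder [[0.002, 0.0, -1.0], [-0.466, -0.885, -0.001]]
[[ 0.  0. -1.]
 [ 0.  1.  0.]
 [ 1.  0.  0.]]
t27.05 trans [  -9.3 -229.   126.2] rot [2.645 0.166 0.605] |d|262 |w|2.72 j [ 0.19  0.66 -0.39  2.1   1.78  0.25  2.48] F [ 0.3 -0.5 -1.2] op 1.000
t27.05 trans [ 109.3 -201.9  177.5] rot [2.645 0.166 0.605] |d|290 |w|2.72 j [ 0.19  0.66 -0.39  2.1   1.78  0.25  2.48] F [ 0.3 -0.5 -1.2] op 1.000
tray_center [(array([598.,  -6., 109.]), 0.92)]
tray_center [(array([633.,  -6.,  94.]), 0.85)]
holder [(array([658.,  43., 109.]), 0.83)]
holder [(array([664., -15., 129.]), 0.66)]
```

View pics/home.png

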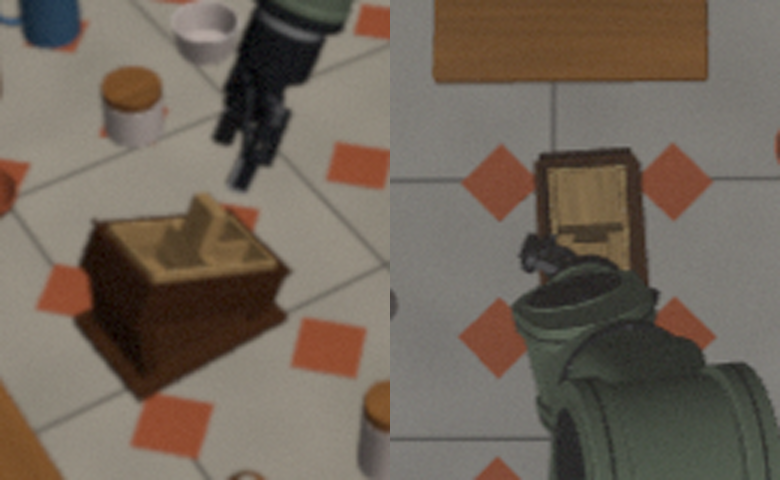

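```bash
python3 -m handwheel '[{"translation":[-3,-15,8],"rotation":[0.159,0.01,0.036]},{"translation":[-5,-40,22],"rotation":[0.317,0.02,0.073]},{"translation":[-8,-65,36],"rotation":[0.476,0.03,0.109]},{"translation":[-9,-90,50],"rotation":[0.635,0.04,0.145]},{"translation":[-9,-115,64],"rotation":[0.794,0.05,0.182]},{"translation":[-9,-140,78],"rotation":[0.952,0.06,0.218]},{"translation":[-9,-165,92],"rotation":[1.111,0.07,0.254]},{"translation":[-9,-190,105],"rotation":[1.27,0.08,0.29]},{"translation":[-9,-215,118],"rotation":[1.428,0.09,0.327]},{"translation":[-9,-229,126],"rotation":[1.587,0.1,0.363]}]' 1
python3 - <<'E'
from h import *
V=R.from_matrix(np.array([[0,0,-1],[0,1,0],[1,0,0.]]).T)
for z in(150,58): delta(np.array([538,252,z]),V)
E
```

```text
t: 28.6
tcp_pos: [537.2, 253.2, 187.3]
orientation: [-0.438, 0.583, 0.275, 0.626]
force: [-0.4, -0.4, -0.6]
opening: 1.0
t28.60 trans [36.6  7.2  1.7] rot [1.061 0.065 0.243] |d|37 |w|1.09 j [-0.43  0.79 -0.38  1.56  0.65  0.92  1.52] F [-0.4 -0.4 -0.6] op 1.000
t28.60 trans [126.   28.2   7.6] rot [1.061 0.065 0.243] |d|129 |w|1.09 j [-0.43  0.79 -0.38  1.56  0.65  0.92  1.52] F [-0.4 -0.4 -0.6] op 1.000
```

```bash
python3 -m handwheel '[{"translation":[5,1,0],"rotation":[0.14,0.009,0.032]},{"translation":[10,2,0],"rotation":[0.3,0.019,0.069]},{"translation":[16,3,1],"rotation":[0.47,0.029,0.107]},{"translation":[22,4,1],"rotation":[0.64,0.039,0.146]},{"translation":[27,5,1],"rotation":[0.8,0.05,0.184]},{"translation":[32,6,1.5],"rotation":[0.95,0.058,0.217]},{"translation":[37,7,1.7],"rotation":[1.061,0.065,0.243]},{"translation":[37,7,1.7],"rotation":[1.061,0.065,0.243]},{"translation":[45,9,2.5],"rotation":[1.061,0.065,0.243]},{"translation":[50,10,2.8],"rotation":[1.061,0.065,0.243]}]' 1
python3 - <<'E'
from h import *
V=R.from_matrix(np.array([[0,0,-1],[0,1,0],[1,0,0.]]).T)
delta(np.array([538,252,58]),V);print(status.get_obs()['tcp_pos'])
out=[]
for C in [camera('scene'),camera('top')]:
    i=cv2.cvtColor(np.asarray(C['pixels']),cv2.COLOR_RGB2BGR); i=cv2.resize(i,None,fx=3,fy=3,interpolation=cv2.INTER_CUBIC)
    cv2.polylines(i,[np.round(3*cv2.convexHull(proj(C,cyl([538,252],26,100)[0]).astype(np.float32))+1).astype(int)],True,(0,255,0),1)
    u=proj(C,[540,252,80])[0]*3; x,y=int(u[0]-150),int(u[1]-200)
    out.append(i[y:y+360,x:x+330])
cv2.imwrite('pics/jar.png',np.hstack(out))
E
```

```text
t: 29.85
tcp_pos: [538.5, 250.5, 136.0]
orientation: [-0.002, 0.707, 0.001, 0.707]
force: [0.3, 0.1, -0.5]
opening: 1.002
t29.85 trans [78.   1.5 -0.5] rot [ 0.004 -0.     0.001] |d|78 |w|0.00 j [-0.37  0.86 -0.24  1.52  0.26  0.79  0.86] F [ 0.3  0.1 -0.5] op 1.002
[538.49469779 250.53971276 135.99975956]
```

View pics/jar.png

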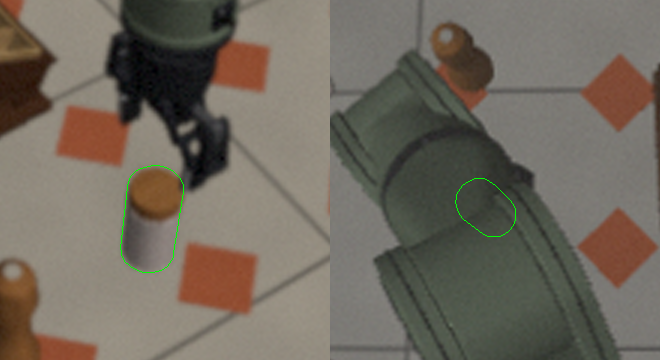

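```bash
python3 -m handwheel '[{"translation":[6,0.5,0],"rotation":[0.004,0,0]},{"translation":[18,1,0],"rotation":[0.004,0,0]},{"translation":[30,1.5,0],"rotation":[0.004,0,0]},{"translation":[42,1.5,0],"rotation":[0.004,0,0]},{"translation":[54,1.5,0],"rotation":[0.004,0,0]},{"translation":[65,1.5,0],"rotation":[0.004,0,0]},{"translation":[73,1.5,0],"rotation":[0.004,0,0]},{"translation":[77,1.5,0],"rotation":[0.004,0,0]},{"translation":[78,1.5,0],"rotation":[0.004,0,0]},{"translation":[78,1.5,0],"rotation":[0.004,0,0]}]' 1 && python3 -m handwheel '[{"translation":[0,0,0],"rotation":[0,0,0]},{"translation":[0,0,0],"rotation":[0,0,0]},{"translation":[0,0,0],"rotation":[0,0,0]},{"translation":[0,0,0],"rotation":[0,0,0]},{"translation":[0,0,0],"rotation":[0,0,0]},{"translation":[0,0,0],"rotation":[0,0,0]},{"translation":[0,0,0],"rotation":[0,0,0]},{"translation":[0,0,0],"rotation":[0,0,0]},{"translation":[0,0,0],"rotation":[0,0,0]},{"translation":[0,0,0],"rotation":[0,0,0]}]' 0
python3 - <<'E'
from h import *
V=R.from_matrix(np.array([[0,0,-1],[0,1,0],[1,0,0.]]).T)
delta(np.array([538,252,58]),V);print(status.get_obs()['moment'].round(2))
E
```

```text
t: 31.2
tcp_pos: [538.8, 251.8, 58.9]
orientation: [0.001, 0.707, -0.001, 0.707]
force: [0.6, -0.0, 0.0]
opening: 1.002
t: 32.45
tcp_pos: [538.9, 252.0, 59.0]
orientation: [0.001, 0.707, -0.001, 0.707]
force: [-1.0, -0.1, 6.3]
opening: 0.599
t32.45 trans [ 1.   0.  -0.9] rot [-0.002  0.001  0.   ] |d|1 |w|0.00 j [-0.39  0.97 -0.21  1.57  0.29  0.63  0.82] F [-1.  -0.1  6.3] op 0.599
[-0.02  0.22 -0.04]
```

```bash
python3 -m handwheel '[{"translation":[-8,0,0],"rotation":[0,0,0]},{"translation":[-25,0,0],"rotation":[0,0,0]},{"translation":[-45,0,0],"rotation":[0,0,0]},{"translation":[-68,-5,2],"rotation":[0,0,0]},{"translation":[-92,-17,4],"rotation":[0,0,0]},{"translation":[-115,-35,7],"rotation":[0,0,0]},{"translation":[-135,-58,10],"rotation":[0,0,0]},{"translation":[-148,-82,14],"rotation":[0,0,0]},{"translation":[-155,-106,18],"rotation":[0,0,0]},{"translation":[-156,-125,21],"rotation":[0,0,0]}]' 0
python3 - <<'E'
from h import *
where()
P,T=target(HP,[40.5,0,145],0); print(P)
delta(P,T); 
r=hold(HP)[0]; B=R.from_rotvec(0.2*r.apply([1,0,0]))*T; print(B.apply([1,0,0])); delta(P+[0,60,20],B)
E
```

```text
t: 33.7
tcp_pos: [559.6, 125.7, 215.9]
orientation: [0.001, 0.707, -0.001, 0.708]
force: [-0.7, 0.1, -2.9]
opening: 0.594
tcp [559.6 125.7 215.9] in holder [ 20.3 134.5 158. ] tool x,y in holder [[-0.437, -0.001, -0.899], [0.047, 0.999, -0.024]]
[590.17128884  -7.35756705 213.07916816]
t33.70 trans [   2.9 -133.    30.9] rot [-0.052 -0.452  0.013] |d|137 |w|0.46 j [-0.13  0.73 -0.29  1.51  0.24  0.94  1.07] F [-0.7  0.1 -2.9] op 0.594
[ 0.41916665  0.21989374 -0.88087801]
t33.70 trans [-17.1 -73.   30.8] rot [-0.097 -0.446  0.209] |d|81 |w|0.50 j [-0.13  0.73 -0.29  1.51  0.24  0.94  1.07] F [-0.7  0.1 -2.9] op 0.594
```

```bash
python3 -m handwheel '[{"translation":[-2,-5,2],"rotation":[-0.007,-0.03,0.02]},{"translation":[-4,-14,6],"rotation":[-0.018,-0.08,0.05]},{"translation":[-7,-23,10],"rotation":[-0.03,-0.14,0.085]},{"translation":[-9,-32,14],"rotation":[-0.043,-0.2,0.12]},{"translation":[-11,-41,18],"rotation":[-0.056,-0.26,0.15]},{"translation":[-13,-50,22],"rotation":[-0.068,-0.31,0.17]},{"translation":[-15,-58,26],"rotation":[-0.08,-0.36,0.19]},{"translation":[-16,-65,29],"rotation":[-0.09,-0.41,0.2]},{"translation":[-17,-70,31],"rotation":[-0.095,-0.435,0.206]},{"translation":[-17,-73,31],"rotation":[-0.097,-0.446,0.209]}]' 0
python3 - <<'E'
from h import *
where()
P,T=target(HP,[40.5,0,145],0)
delta(P,T); 
E
```

```text
t: 34.95
tcp_pos: [590.0, 53.3, 231.8]
orientation: [0.04, 0.529, 0.106, 0.841]
force: [0.8, 0.6, -2.8]
opening: 0.594
tcp [590.   53.3 231.8] in holder [ 51.3  60.6 160.6] tool x,y in holder [[-0.001, 0.199, -0.98], [-0.0, 0.98, 0.199]]
t34.95 trans [  3.2 -62.5 -10.8] rot [ 0.    -0.001 -0.2  ] |d|64 |w|0.20 j [ 0.21  0.62 -0.42  1.93  0.31  0.18  1.29] F [ 0.8  0.6 -2.8] op 0.594
```

```bash
python3 -m handwheel '[{"translation":[-2,0,0],"rotation":[0,-0.05,0]},{"translation":[-4,0,0],"rotation":[0,-0.11,0]},{"translation":[-5,0,0],"rotation":[0,-0.18,0]},{"translation":[-6,-5,0],"rotation":[0,-0.24,-0.01]},{"translation":[-6,-15,-2],"rotation":[0,-0.28,-0.04]},{"translation":[-6,-27,-5],"rotation":[0,-0.29,-0.08]},{"translation":[-6,-40,-8],"rotation":[0,-0.29,-0.12]},{"translation":[-6,-52,-10],"rotation":[0,-0.29,-0.16]},{"translation":[-6,-60,-11],"rotation":[0,-0.28,-0.19]},{"translation":[-5,-62,-11],"rotation":[0,-0.27,-0.2]}]' 0
python3 - <<'E'
from h import *
where()
P,T=target(HP,[40.5,0,145],0)
delta(P,T); 
E
```

```text
t: 36.2
tcp_pos: [619.5, -11.4, 277.3]
orientation: [0.003, 0.453, 0.017, 0.892]
force: [0.8, 0.3, -1.8]
opening: 0.597
tcp [619.5 -11.4 277.3] in holder [ 94.8  -5.5 190. ] tool x,y in holder [[0.177, 0.004, -0.984], [0.029, 1.0, 0.009]]
t36.20 trans [ 34.6   3.5 -61.6] rot [-0.03   0.178 -0.006] |d|71 |w|0.18 j [-0.    0.54 -0.03  1.97 -1.26  0.    2.83] F [ 0.8  0.3 -1.8] op 0.597
```

```bash
python3 -m handwheel '[{"translation":[0,0,-3],"rotation":[0,0.08,0]},{"translation":[2,2,-8],"rotation":[0,0.17,0]},{"translation":[4,5,-13],"rotation":[0,0.27,-0.03]},{"translation":[6,8,-18],"rotation":[0,0.37,-0.07]},{"translation":[9,11,-23],"rotation":[0,0.45,-0.13]},{"translation":[12,14,-28],"rotation":[0,0.5,-0.2]},{"translation":[15,17,-32],"rotation":[0,0.5,-0.27]},{"translation":[17,19,-35],"rotation":[0,0.5,-0.34]},{"translation":[18,20,-38],"rotation":[0,0.5,-0.4]},{"translation":[18,20,-38],"rotation":[0,0.5,-0.4]}]' 0
python3 - <<'E'
from h import *
where()
P,T=target(HP,[40.5,0,145],0)
delta(P,T); r=hold(HP)[0]; B=R.from_rotvec(-0.3*r.apply([1,0,0]))*T; delta(P,B)
E
```

```text
t: 37.45
tcp_pos: [598.7, 9.8, 239.6]
orientation: [-0.093, 0.649, -0.157, 0.738]
force: [-0.4, -0.3, -2.9]
opening: 0.597
tcp [598.7   9.8 239.6] in holder [ 60.6  16.7 164.7] tool x,y in holder [[-0.327, -0.357, -0.875], [-0.008, 0.927, -0.375]]
t37.45 trans [ 29.8  -7.9 -11. ] rot [-0.056 -0.331  0.383] |d|33 |w|0.51 j [-0.7   0.95  1.07  1.51 -0.55  0.95  1.84] F [-0.4 -0.3 -2.9] op 0.597
t37.45 trans [ 29.8  -7.9 -11. ] rot [-0.006 -0.333  0.085] |d|33 |w|0.34 j [-0.7   0.95  1.07  1.51 -0.55  0.95  1.84] F [-0.4 -0.3 -2.9] op 0.597
```

```bash
python3 -m handwheel '[{"translation":[2,-1,-1],"rotation":[-0.005,-0.04,0.03]},{"translation":[6,-2,-2],"rotation":[-0.01,-0.08,0.07]},{"translation":[10,-3,-4],"rotation":[-0.018,-0.12,0.12]},{"translation":[14,-4,-5],"rotation":[-0.026,-0.16,0.17]},{"translation":[18,-5,-7],"rotation":[-0.033,-0.2,0.22]},{"translation":[22,-6,-8],"rotation":[-0.04,-0.24,0.27]},{"translation":[25,-7,-9],"rotation":[-0.047,-0.28,0.32]},{"translation":[28,-8,-10],"rotation":[-0.053,-0.31,0.36]},{"translation":[30,-8,-11],"rotation":[-0.056,-0.331,0.383]},{"translation":[30,-8,-11],"rotation":[-0.056,-0.331,0.383]}]' 0
python3 - <<'E'
from h import *
where()
P,T=target(HP,[40.5,0,145],0)
delta(P,T);delta(*target(HP,[40.5,0,63],0)); 
E
```

```text
t: 38.7
tcp_pos: [590.2, -10.6, 214.7]
orientation: [-0.012, 0.528, 0.019, 0.849]
force: [0.4, -0.6, -3.1]
opening: 0.597
tcp [590.2 -10.6 214.7] in holder [ 41.1  -3.2 146.5] tool x,y in holder [[0.003, -0.001, -1.0], [0.005, 1.0, -0.001]]
t38.70 trans [ 1.5  3.2 -0.6] rot [-0.005  0.003  0.001] |d|4 |w|0.01 j [-0.16  0.63  0.22  1.98 -1.03  0.17  2.59] F [ 0.4 -0.6 -3.1] op 0.597
t38.70 trans [83.5  3.4 -0.8] rot [-0.005  0.003  0.001] |d|84 |w|0.01 j [-0.16  0.63  0.22  1.98 -1.03  0.17  2.59] F [ 0.4 -0.6 -3.1] op 0.597
```

```bash
python3 -m handwheel '[{"translation":[2,1,0],"rotation":[-0.002,0.003,0]},{"translation":[6,2,0],"rotation":[-0.005,0.003,0.001]},{"translation":[11,3,-0.5],"rotation":[-0.005,0.003,0.001]},{"translation":[16,3,-0.6],"rotation":[-0.005,0.003,0.001]},{"translation":[21,3.2,-0.6],"rotation":[-0.005,0.003,0.001]},{"translation":[26,3.2,-0.6],"rotation":[-0.005,0.003,0.001]},{"translation":[30,3.2,-0.6],"rotation":[-0.005,0.003,0.001]},{"translation":[33,3.2,-0.6],"rotation":[-0.005,0.003,0.001]},{"translation":[35,3.2,-0.6],"rotation":[-0.005,0.003,0.001]},{"translation":[36,3.2,-0.6],"rotation":[-0.005,0.003,0.001]}]' 0
python3 - <<'E'
from h import *
where()
delta(*target(HP,[40.5,0,63],0))
out=[]
for C in [camera('scene'),camera('top')]:
    i=cv2.cvtColor(np.asarray(C['pixels']),cv2.COLOR_RGB2BGR); u=proj(C,[610,-5,120])[0]; x,y=int(u[0]-65),int(u[1]-80)
    out.append(cv2.resize(i[y:y+160,x:x+130],None,fx=3,fy=3,interpolation=cv2.INTER_CUBIC))
cv2.imwrite('pics/place.png',np.hstack(out))
E
```

```text
t: 39.95
tcp_pos: [605.5, -5.2, 181.2]
orientation: [-0.015, 0.53, 0.022, 0.848]
force: [-0.2, 0.3, -3.2]
opening: 0.597
tcp [605.5  -5.2 181.2] in holder [ 40.4   1.4 109.6] tool x,y in holder [[-0.001, -0.0, -1.0], [-0.003, 1.0, -0.0]]
t39.95 trans [46.6 -1.4  0.2] rot [ 0.003 -0.001  0.   ] |d|47 |w|0.00 j [-0.1   0.7   0.1   1.96 -1.07  0.08  2.64] F [-0.2  0.3 -3.2] op 0.597
```

View pics/place.png

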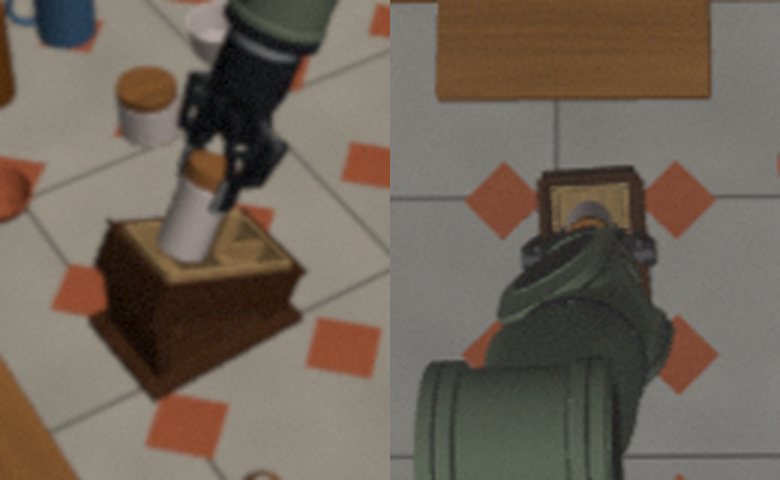

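```bash
python3 -m handwheel '[{"translation":[2,-0.5,0],"rotation":[0.003,0,0]},{"translation":[5,-1,0],"rotation":[0.003,0,0]},{"translation":[9,-1.4,0],"rotation":[0.003,0,0]},{"translation":[13,-1.4,0],"rotation":[0.003,0,0]},{"translation":[17,-1.4,0],"rotation":[0.003,0,0]},{"translation":[21,-1.4,0],"rotation":[0.003,0,0]},{"translation":[24,-1.4,0],"rotation":[0.003,0,0]},{"translation":[26,-1.4,0],"rotation":[0.003,0,0]},{"translation":[27,-1.4,0],"rotation":[0.003,0,0]},{"translation":[27,-1.4,0],"rotation":[0.003,0,0]}]' 0
python3 - <<'E'
from h import *
where()
delta(*target(HP,[40.5,0,63],0));s=status.get_obs();r=hold(HP)[0].inv(); print(r.apply(s['moment']).round(2),r.apply(s['force']).round(1))
E
```

```text
t: 41.3
tcp_pos: [617.3, -6.0, 157.0]
orientation: [-0.013, 0.53, 0.021, 0.848]
force: [-0.2, 0.7, -3.2]
opening: 0.597
tcp [617.3  -6.  157. ] in holder [40.4  0.  82.6] tool x,y in holder [[-0.001, -0.0, -1.0], [-0.0, 1.0, -0.0]]
t41.30 trans [19.6 -0.   0.2] rot [ 0.    -0.001  0.   ] |d|20 |w|0.00 j [-0.04  0.75  0.    1.94 -1.11  0.01  2.69] F [-0.2  0.7 -3.2] op 0.597
[-0.01  0.73 -0.01] [-1.5  0.7 -2.8]
```

```bash
python3 -m handwheel '[{"translation":[1,0,0.2],"rotation":[0,0.008,0]},{"translation":[3,0,0.5],"rotation":[0,0.016,0]},{"translation":[6,0,1],"rotation":[0,0.022,0]},{"translation":[9,0,1],"rotation":[0,0.027,0]},{"translation":[12,0,1],"rotation":[0,0.03,0]},{"translation":[14,0,1],"rotation":[0,0.03,0]},{"translation":[15.5,0,1],"rotation":[0,0.03,0]},{"translation":[16.5,0,1],"rotation":[0,0.03,0]},{"translation":[17,0,1],"rotation":[0,0.03,0]},{"translation":[17,0,1],"rotation":[0,0.03,0]}]' 0
python3 - <<'E'
from h import *
where()
delta(*target(HP,[40.5,0,63],0));s=status.get_obs();r=hold(HP)[0].inv(); print(r.apply(s['moment']).round(2),r.apply(s['force']).round(1))
E
```

```text
t: 42.55
tcp_pos: [625.7, -5.6, 142.1]
orientation: [-0.014, 0.543, 0.021, 0.839]
force: [0.5, -0.5, -3.4]
opening: 0.594
tcp [625.7  -5.6 142.1] in holder [41.4  0.  65.7] tool x,y in holder [[-0.031, -0.0, -1.0], [0.0, 1.0, -0.0]]
t42.55 trans [ 2.7 -0.  -0.8] rot [-0.    -0.031  0.   ] |d|3 |w|0.03 j [-0.1   0.79  0.11  1.89 -1.11  0.09  2.67] F [ 0.5 -0.5 -3.4] op 0.594
[ 0.05  0.7  -0.  ] [-1.  -0.5 -3.3]
```

```bash
python3 -m handwheel '[{"translation":[0,0,0],"rotation":[0,-0.01,0]},{"translation":[0,0,-0.5],"rotation":[0,-0.02,0]},{"translation":[0.5,0,-0.8],"rotation":[0,-0.028,0]},{"translation":[1,0,-0.8],"rotation":[0,-0.03,0]},{"translation":[1.5,0,-0.8],"rotation":[0,-0.031,0]},{"translation":[2,0,-0.8],"rotation":[0,-0.031,0]},{"translation":[2.4,0,-0.8],"rotation":[0,-0.031,0]},{"translation":[2.8,0,-0.8],"rotation":[0,-0.031,0]},{"translation":[3.2,0,-0.8],"rotation":[0,-0.031,0]},{"translation":[3.2,0,-0.8],"rotation":[0,-0.031,0]}]' 0
python3 - <<'E'
from h import *
where()
delta(*target(HP,[40.5,0,63],0));s=status.get_obs();r=hold(HP)[0].inv(); print(r.apply(s['moment']).round(2),r.apply(s['force']).round(1))
E
```

```text
t: 43.8
tcp_pos: [628.5, -5.6, 141.5]
orientation: [-0.013, 0.532, 0.021, 0.846]
force: [-5.0, 0.2, 3.2]
opening: 0.596
tcp [628.5  -5.6 141.5] in holder [43.6 -0.2 63.8] tool x,y in holder [[-0.005, 0.0, -1.0], [0.0, 1.0, 0.0]]
t43.80 trans [ 0.8  0.2 -3.1] rot [-0.    -0.005 -0.   ] |d|3 |w|0.01 j [-0.04  0.79 -0.01  1.91 -1.24  0.    2.83] F [-5.   0.2  3.2] op 0.596
[ 0.04  1.07 -0.04] [-3.1  0.5  5.1]
```

```bash
python3 -m handwheel '[{"translation":[0,0,0],"rotation":[0,0,0]},{"translation":[0,0,0],"rotation":[0,0,0]},{"translation":[0,0,0],"rotation":[0,0,0]},{"translation":[0,0,0],"rotation":[0,0,0]},{"translation":[0,0,0],"rotation":[0,0,0]},{"translation":[-2,0,0],"rotation":[0,0,0]},{"translation":[-8,0,0],"rotation":[0,0,0]},{"translation":[-18,0,0],"rotation":[0,0,0]},{"translation":[-30,0,0],"rotation":[0,0,0]},{"translation":[-42,0,0],"rotation":[0,0,0]}]' 1
python3 -c "
from h import *
where();delta(*target(HP,[43.5,0,200],0))"
python3 -m handwheel '[{"translation":[-12,0,0],"rotation":[0,0,0]},{"translation":[-30,0,0],"rotation":[0,0,0]},{"translation":[-55,0,0],"rotation":[0,0.03,0]},{"translation":[-85,0,-5],"rotation":[0,0.1,0]},{"translation":[-115,0,-20],"rotation":[0,0.18,0]},{"translation":[-145,0,-50],"rotation":[0,0.26,0]},{"translation":[-165,0,-85],"rotation":[0,0.34,0]},{"translation":[-175,0,-115],"rotation":[0,0.4,0]},{"translation":[-180,0,-135],"rotation":[0,0.44,0]},{"translation":[-180,0,-140],"rotation":[0,0.45,0]}]' 1
python3 - <<'E'
from h import *
where();print(status.get_obs()['joint_positions'].round(2))
out=[];cs=[camera('scene'),camera('top')]
for C in cs:
    i=cv2.cvtColor(np.asarray(C['pixels']),cv2.COLOR_RGB2BGR); i=cv2.resize(i,None,fx=3,fy=3,interpolation=cv2.INTER_CUBIC)
    r,o=hold(HP)
    for P in trayh(HP)+[r.apply(cyl([42,0],26,100)[0]+[0,0,4])+o]: cv2.polylines(i,[np.round(3*cv2.convexHull(proj(C,P).astype(np.float32))+1).astype(int)],True,(0,255,0),1)
    u=3*proj(C,[610,-5,120])[0]; x,y=int(u[0]-195),int(u[1]-240); out.append(i[y:y+480,x:x+390])
cv2.imwrite('pics/end.png',np.hstack(out))
for l in('jar_center','pot_center','mill','saltbowl','ramekin','oil','spoon','mug'):
    print(l,[(np.round(d['position']),round(d['confidence'],2)) for C in cs for d in spotter.look_for(l,C)[:1]])
E
```

```text
t: 45.05
tcp_pos: [610.2, -6.5, 179.9]
orientation: [-0.013, 0.532, 0.021, 0.846]
force: [-0.3, -0.3, -0.5]
opening: 0.999
tcp [610.2  -6.5 179.9] in holder [ 43.9  -0.2 106.4] tool x,y in holder [[-0.005, 0.0, -1.0], [0.0, 1.0, 0.0]]
t45.05 trans [-93.6   0.2  -0.9] rot [-0.    -0.005 -0.   ] |d|94 |w|0.00 j [-0.15  0.71  0.19  1.94 -1.22  0.14  2.78] F [-0.3 -0.3 -0.5] op 0.999
t: 46.3
tcp_pos: [406.2, -16.7, 280.6]
orientation: [-0.018, 0.708, 0.018, 0.706]
force: [0.1, 0.1, 0.4]
opening: 1.0
tcp [406.2 -16.7 280.6] in holder [-9.550e+01 -1.000e-01  2.864e+02] tool x,y in holder [[-0.44, 0.001, -0.898], [0.0, 1.0, 0.0]]
[-0.58  0.54  0.92  1.97 -0.55  0.9   2.25]
jar_center [(array([630.,   5., 167.]), 0.58), (array([610.,  -7., 174.]), 0.67)]
pot_center [(array([ 516., -283.,   61.]), 0.72), (array([ 504., -302.,   69.]), 0.73)]
mill [(array([726., 298.,  74.]), 0.94), (array([703., 282.,  80.]), 0.68)]
saltbowl [(array([ 717., -284.,   19.]), 0.75), (array([ 730., -275.,   20.]), 0.97)]
ramekin [(array([ 348., -401.,   30.]), 0.78), (array([ 348., -398.,    7.]), 0.62)]
oil [(array([ 651., -444.,  111.]), 0.67), (array([ 637., -454.,  144.]), 0.81)]
spoon [(array([380., 485.,  14.]), 0.86), (array([392., 502.,  13.]), 0.84)]
mug [(array([ 512., -514.,   60.]), 0.81), (array([ 510., -545.,   39.]), 0.68)]
```

View pics/end.png

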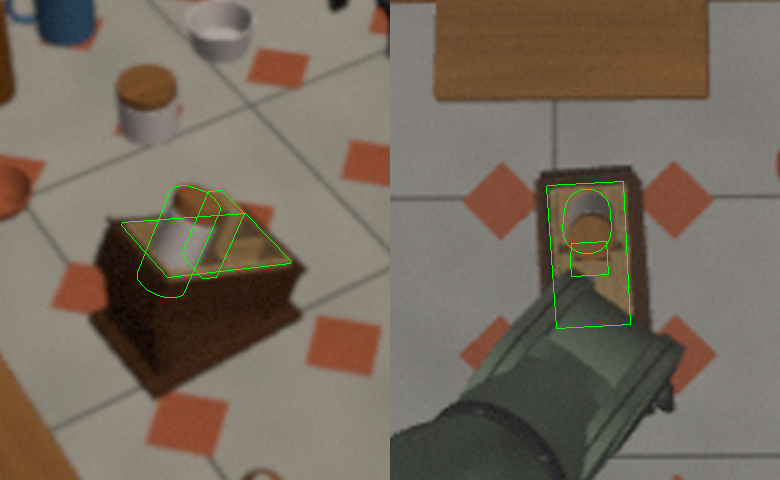

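```bash
python3 -c "
from h import *
print(ticket.hand_in())"
```

```text
the job is handed in; nothing more can be done
None
```

I turned the tray end for end and put it back home in the holder with its large compartment at the high end. I then stood the slim jar in that compartment, and handed the job in at about 47 s.

**Tray:** Before the lift I closed the gripper on the handle in both directions to find its exact position. On the way back in it met no side contact. It reached the floor at the same height it was gripped at, with 18 N of contact force. The picture after release showed it seated, with the large compartment at the high end.

**Jar:** I lowered it until it touched the compartment floor, at about 8 N, released it and backed off. In the last pictures it lies within about 1 pixel of where a jar on the floor should appear. It may have moved a few millimetres towards the handle, which I could not rule out.

**Checks that disagreed or failed:**
- **Spoon:** At the end the top camera put it about 20 mm from its first reading, while the scene camera had it unmoved. The arm never went near it, so I put this down to the detector.
- **Other bystanders:** All of them read within about 4 mm of their starting positions.
- **Pot:** The detector could not outline it at the start, but its position readings did not change.
- **Wrist joint:** It hit its range limit several times near the tilted pose. That cost about 10 s in workaround moves, including tilting the jar further while I carried it above the tray.

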